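# Reset the stop block of a cover assembly jig

### The arm

A 6-joint arm with a two-finger parallel gripper is mounted at the origin on the work surface. World frame = base frame: x ahead of the robot, y to its left, z up, the work surface at z = 0. Lengths are in m, angles in rad, forces in N, time in s.
With the tool pointing down it reaches from about 0.325 to 0.775 m from the base axis. Payload 9.3 kg.
Tool frame: the origin (TCP) lies midway between the tips of the shut fingers; the grasp point (between the pads) lies r.tcp_to_grasp behind it (r.tcp_to_grasp is the distance from the TCP to the grasp point, in m); z points along the fingers, y is the direction in which the jaws open and shut (so a half turn about z gives the same grasp; the last joint's range is limited). The gripper opens to 85 mm and grips with 20 to 120 N. Pads are 22 mm wide; open, the fingers measure 114 mm over their backs; the gripper's body (76 mm by 85 mm) begins 54 mm behind the grasp point. The pads swing forward as they close: fully open they stand 13 mm farther back than shut.
Start: joints at [0.976, 0.259, 0.021, 1.334, 0, 1.418], TCP at [0.235, 0.497, 0.231] pointing down, gripper open.
Joint ranges: [-3.04, 3.04], [-0.91, 1.82], [-1.04, 1.36], [-1.92, 1.95], [-1.52, 1.45], [-3.14, 3.14]. Speed limits (rad/s): [2.22, 2.22, 2.79, 3.14, 3.14, 3.14].

### API

Orientations are given as a rotation vector (axis times angle).
In Python, from rig import telemetry, capture, sign_off, r gives the robot as it stands. The module is installed in compiled form; this text tells all that it offers.
- The arm moves only by the tool arm_command, never from a script. Its argument "moves" is a list that holds one entry, the list of rows, each a list of 7 numbers: the shift along the tool's x, y, z in cm, then the turn, a rotation vector about the tool's x, y, z in rad, then the finger opening in cm, from 0 to 8.54. A call has exactly 5 rows; each row is the pose to reach, as a shift and turn from the pose measured when the call began, along the tool's axes at that moment; what a row does not reach only later rows make up. A row lasts 1/10 s, in which the tool goes at most 50 mm and 8.59 degrees, less where a joint would pass 70% of its speed; a pose out of reach is approached as far as the arm can. A call with a gripper value outside its range is refused whole. The fingers move at their own pace and stop on an object; "newtons" is the grip in N (left out, the last holds). Time passes only in rows, so rows that repeat a pose let the fingers close, or fill a call up. It gives the time, the measured TCP pose, the force and the opening at its end, in the units of the state.
- telemetry.observe(): the state, without advancing time (a new reading comes with each control period).
- capture(name): name is "scene" or "top"; returns a dict with "img" (384x512x3 uint8, red, green, blue), "fx", "fy", "cx", "cy" (pixels), "extrinsics" (4x4, takes a point from world to camera coordinates). Camera axes: x right, y up, looking along -z (the intrinsics and any distortion apply to the point x, -y, -z); pixel columns grow to the right and rows downward; lengths in m; the calibration is good to about 2 mm. A picture is of the moment at which its call begins. There is no depth.
- sign_off(): hands the job in, once; it reports no verdict.
The state is a dict: "time_s": time; "q": joint angles; "joint_velocities": joint speeds; "effort": joint torques, N m; "tcp_pos": TCP position; "orientation": TCP orientation; "wrist_force": force on the tool from outside, world axes, zero at the start; "wrist_torque": the same for the moment, N m; "gripper_width": opening from 0.0 (shut) to 1.0 (fully open).
Only numpy, scipy, OpenCV 4.12 (cv2) and the standard library are available. Lean on these libraries where they do the work, as an engineer would, in place of code of your own. Each camera call takes 0.05 s, during which the arm holds its last target.

### The job

Set the assembly jig up for the next cover size: turn the black clamp bar anticlockwise until it is fully loose, then nudge the stiff stop block along its rails in small gentle taps until its pointer is level with the point of the marker, to within 3 mm and never further past it than that. Then turn the clamp bar clockwise until it is fully tight again and let go; do not slide the block while it is clamped, and leave the marker, the tub, the covers and the screwdriver where they are.

Things in the scene. Friction and masses are not known exactly. Their poses are not given: they have to be found in the camera images.
- jig: The assembly jig, fixed to the bench: an aluminium base plate 260 mm (x) by 420 mm (y), 12 mm thick, with two low rails (tops 20 mm above the bench) along its y axis. The origin is on the bench under the middle of the rails; the plate spans x -140 to 120 mm, y -200 to 220 mm. z is up, y is the direction in which the stop block must slide, x points away from the robot when the yaw is 0. An end fence 62 mm high closes the +y end.
- stop (a joint): Stop block, a grey block 94 by 94 mm, top 57 mm above the bench, underside 14 mm: too wide to grip, to be pushed. Value in m along the jig's +y, 0 to 0.15; the block's centre is at jig y = value - 0.100. It is stiff: about 8 N of steady friction, it stays where it is left and does not spring back. It may not move faster than 150 mm/s. It always starts short of the marker (on its -y side) by 35 to 105 mm, so it has to be pushed towards +y.
- push_face (a point): Middle of the stop block's flat -y face (94 mm wide, from 14 to 57 mm above the bench), where it can be pushed towards jig +y; this point is 38 mm above the bench, and its axes are those of the jig. There is free space over the rails behind it (tops 20 mm above the bench).
- stop_pointer (a point): Tip of the steel pointer that sticks out 29 mm from the middle of the stop block's +x side, 24 mm above the bench. Its axes are those of the jig. It passes 2 mm clear of the marker's point.
- mark_point (a point): Point of the marker, a dark steel arrow-shaped rider 47 mm long and 30 mm wide, with a small round black knob on top, sitting on the jig beside the scale on the +x side, its point facing the pointer; the rider's place along the jig varies. The point is 24 mm above the bench, its axes are those of the jig. The pointer is level with it when both have the same jig y.
- lock (a joint): Angle of the clamp bar in rad, 0 (fully loose, against its end stop) to 1.4 (fully tight, against its end stop); grows clockwise seen from above. It starts tight (1.3 to 1.4). Tight, the bar lies parallel to the rails; loose, it stands nearly across them. Turns stiffly (0.15 N m) and stays where it is left. Below 0.2 counts as loose, above 1.2 as tight.
- lock_grip (a point): Centre of the clamp bar, on its vertical turning axis, 68 mm above the bench, at jig x = -110 mm, y = 30 mm. The black bar is 80 mm long along this point's x axis, 16 mm thick along its y axis and 30 mm high (54 to 84 mm above the bench), so that it can be pinched across its thickness from above; it stands on a round hub of radius 16 mm over a 46 mm square post 44 mm high.
- tub: Bystander: blue open tub of black screws, 156 by 160 mm, 76 mm high, loose; origin under its centre.
- covers: Bystander: pile of four white device covers, 240 mm (x) by 170 mm (y), 75 mm high, loose; origin under its centre.
- driver: Bystander: grey straight electric screwdriver lying on the bench, about 205 mm long along its x, 38 mm thick; origin on the bench under the handle.

How it is judged:
On the way, in this order (a step that is already met when the one before it is completed fails the run):
1. the clamp bar is fully loose (below 0.2 rad) with the stop block still short of the marker (value of joint lock below 0.2 rad and y of stop_pointer in the frame of mark_point below -0.02 m), for 0.2 s.
2. with the clamp loose, the pointer stands level with the marker within 3 mm, at rest (y of stop_pointer in the frame of mark_point between -0.003 and 0.003 m and value of joint lock below 0.3 rad and velocity of joint stop below 0.005 m/s), for 0.2 s.
At the end, for the whole second after the job is handed in: The pointer of the stop block is level with the marker's point within 3 mm along the rails, the clamp bar is tight (above 1.2 rad), block and bar are at rest, the marker is within 4 mm and the tub, covers and screwdriver within 30 mm of where they began (y of stop_pointer in the frame of mark_point between -0.003 and 0.003 m and value of joint lock above 1.2 rad and velocity of joint stop below 0.005 m/s and velocity of joint lock below 0.05 rad/s and distance of mark_point from where it was at the start of the episode below 0.004 m and distance of each of tub, covers, driver from where it was at the start of the episode below 0.03 m); the robot touches nothing.
It fails at once if the stop block's pointer goes more than 3 mm past the marker (y of stop_pointer in the frame of mark_point above 0.003 m).
It fails at once if the stop block is shoved faster than 150 mm/s (velocity of joint stop above 0.15 m/s).
It fails at once if the stop block is slid while the clamp bar is not loose (above 0.5 rad) (value of joint lock above 0.5 rad and (velocity of joint stop above 0.015 m/s or velocity of joint stop below -0.015 m/s)).
It fails at once if the marker is moved by more than 4 mm (distance of mark_point from where it was at the start of the episode above 0.004 m).
It fails at once if the tub, the covers or the screwdriver is moved by more than 30 mm (distance of any of tub, covers, driver from where it was at the start of the episode above 0.03 m).
It also fails if it takes over 72 s, if anything falls off the work surface, if the arm or the gripper's body presses on something with over 40 N, if the wrist force passes 120 N, or if a joint passes its speed limit or range.

## Working session

There is one attempt and no reset: what is moved stays moved. The work goes in short steps, Python scripts to look and compute and a tool call to move; the robot and the scene stay as the last step left them, time stands still between calls to the robot, and variables do not carry over. Pictures are saved under pics/ and viewed, and the job is handed in when it is done.

Besides the shell and the picture viewer there is one more tool, called after "Call:" as name(argument=value, ...), one argument or row to a line, values as JSON. arm_command: Moves the arm, as the interface text tells. Its arguments: {"type":"object","properties":{"moves":{"type":"array"},"newtons":{"type":"number"}},"required":["moves"]}

```bash
mkdir -p pics; python3 - <<'E'
from rig import telemetry, capture, r
import cv2,pickle
print(telemetry.observe(), r.tcp_to_grasp)
for n in("scene","top"):
    c=capture(n); pickle.dump(c,open(n+"0.pkl","wb")); cv2.imwrite(f"pics/{n}0.png",cv2.resize(c["img"][:,:,::-1],(800,600),interpolation=cv2.INTER_CUBIC)); print({k:v for k,v in c.items() if k!="img"})
E
```

```text
{'time_s': 0.0, 'q': array([ 9.76395482e-01,  2.59199607e-01,  2.07440650e-02,  1.33370394e+00,
       -1.02670421e-05,  1.41819159e+00]), 'joint_velocities': array([ 0.00079117,  0.00154374,  0.00104645,  0.00027731,  0.00112898,
       -0.00155286]), 'effort': array([ 1.92291620e-03, -5.55645061e+01,  3.44530642e+01,  1.38735253e-02,
       -1.48252552e-04, -2.94936444e-05]), 'tcp_pos': array([0.2350053 , 0.49694456, 0.23065518]), 'orientation': array([-6.88234591e-01, -3.06477873e+00,  1.99918092e-03]), 'wrist_force': array([-1.06137668, -0.37348813, -0.12438109]), 'wrist_torque': array([-0.02659706,  0.04820873, -0.01418264]), 'gripper_width': 0.9997014220197087} 0.0187
{'fx': 396.92770272260174, 'fy': 396.92770272260174, 'cx': 252.64603988538374, 'cy': 192.58474124689286, 'extrinsics': array([[ 0.229204  ,  0.97334868,  0.00760714, -0.14576424],
       [-0.77313877,  0.17729938,  0.60895105,  0.39485545],
       [ 0.59137296, -0.14545539,  0.79317133, -1.74189046],
       [ 0.        ,  0.        ,  0.        ,  1.        ]])}
{'fx': 441.66429318977356, 'fy': 441.66429318977356, 'cx': 260.2734101186315, 'cy': 185.89056853122523, 'extrinsics': array([[ 4.18333422e-03, -9.99990733e-01, -1.01694775e-03,
         7.30716444e-03],
       [ 9.90313218e-01,  4.00170223e-03,  1.38793794e-01,
        -5.88869730e-01],
       [-1.38788438e-01, -1.58771763e-03,  9.90320781e-01,
        -1.41160878e+00],
       [ 0.00000000e+00,  0.00000000e+00,  0.00000000e+00,
         1.00000000e+00]])}
```

View pics/scene0.png

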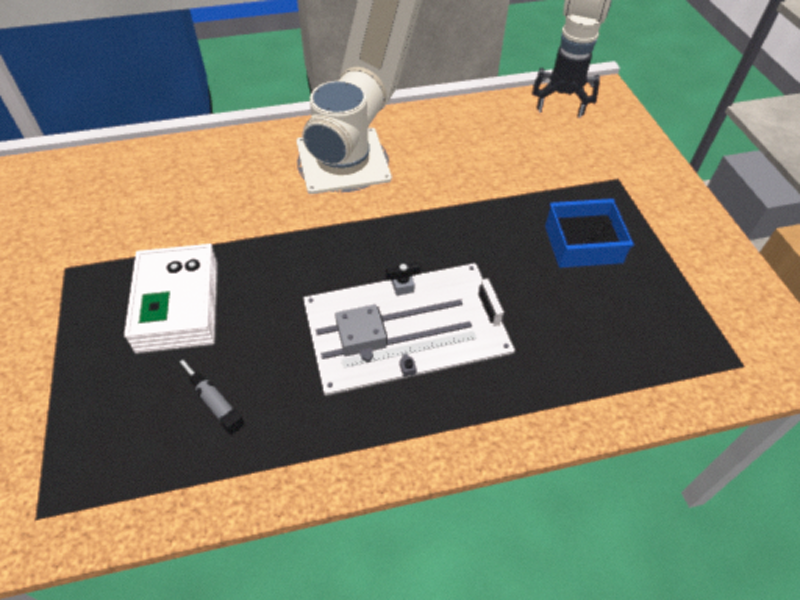

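View pics/top0.png

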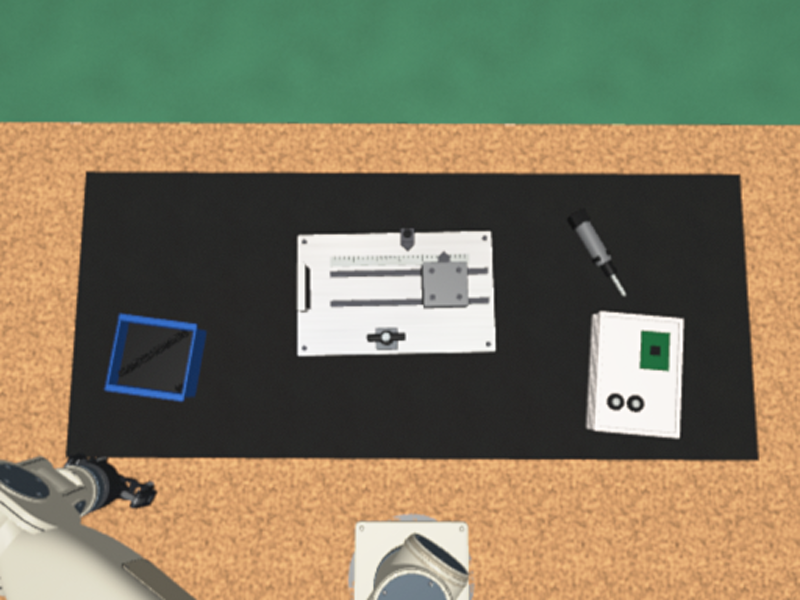

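The top view has +x up and +y to the left. The jig spans about (297–495, 232–356), the clamp is at (386,338), the marker at (407,238) and the block at (444,285). Next I'll enlarge crops.

```bash
cat > h.py <<'E'
import numpy as np,cv2,pickle
from scipy.spatial.transform import Rotation as R
def proj(c,P):
    P=np.atleast_2d(P); p=P@c["extrinsics"][:3,:3].T+c["extrinsics"][:3,3]
    return np.c_[c["cx"]+c["fx"]*p[:,0]/-p[:,2], c["cy"]+c["fy"]*p[:,1]/p[:,2]]
def back(c,uv,z):
    E=c["extrinsics"];u,v=uv
    d=E[:3,:3].T@np.array([(u-c["cx"])/c["fx"],-(v-c["cy"])/c["fy"],-1]);o=-E[:3,:3].T@E[:3,3]
    return o+d*(z-o[2])/d[2]
def crop(c,x0,y0,w,h,s,name):
    im=cv2.resize(c["img"][y0:y0+h,x0:x0+w,::-1],None,fx=s,fy=s,interpolation=cv2.INTER_CUBIC)
    for i in range(0,w,10): cv2.putText(im,str(x0+i),(i*s,8),0,.3,(0,0,255)); cv2.line(im,(i*s,10),(i*s,14),(0,0,255))
    for i in range(0,h,10): cv2.putText(im,str(y0+i),(0,i*s+4),0,.3,(0,0,255))
    cv2.imwrite("pics/"+name,im)
E
python3 - <<'E'
from h import *
c=pickle.load(open("top0.pkl","rb")); crop(c,186,142,134,92,6,"topc0.png")
c=pickle.load(open("scene0.pkl","rb")); crop(c,190,160,144,98,5,"scc0.png")
E
```

```text
(no output)
```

View pics/topc0.png

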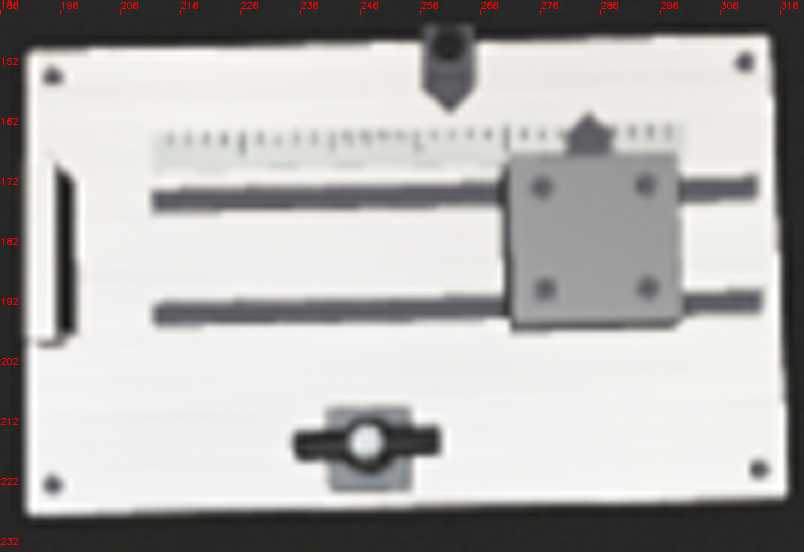

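View pics/scc0.png

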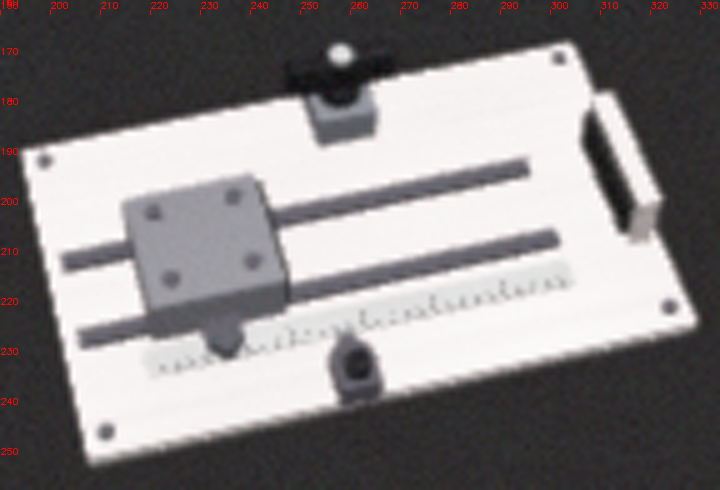

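```bash
cat > fit.py <<'E'
from h import *
from scipy.optimize import least_squares
t=pickle.load(open("top0.pkl","rb")); s=pickle.load(open("scene0.pkl","rb"))
J=np.array([[.12,.22,.012],[.12,-.2,.012],[-.14,-.2,.012],[-.14,.22,.012]])
tp=(np.array([[28,50],[771,36],[787,498],[28,515]])+.0)/6-.42+[186,142]
sp=np.array([[697,322],[90,459],[22,150],[573,41]])/5-.4+[190,160]
def W(p,P):
    c,n=np.cos(p[2]),np.sin(p[2]); P=np.atleast_2d(P); return np.c_[p[0]+c*P[:,0]-n*P[:,1],p[1]+n*P[:,0]+c*P[:,1],P[:,2]]
for nm,us in(("top",(1,0)),("sc",(0,1)),("both",(1,1))):
    f=lambda p:np.r_[us[0]*(proj(t,W(p,J))-tp).ravel(),us[1]*(proj(s,W(p,J))-sp).ravel()]
    o=least_squares(f,[.6,0,0]); print(nm,o.x,np.abs(o.fun).max())
p=o.x
def inv(p,q):
    d=q[:2]-p[:2];c,n=np.cos(p[2]),np.sin(p[2]);return np.round([c*d[0]+n*d[1],-n*d[0]+c*d[1]],4)
if __name__=="__main__":
    for nm,uv,z in(("marker tip",(450,110),.024),("pointer",(588,115),.024),("block+y+x",(510,154),.057),("block-y-x",(680,319),.057),("clamp",(367,443),.084),("barL",(294,445),.084),("barR",(440,440),.084)):
        q=back(t,np.array(uv)/6-.42+[186,142],z); print(nm,q,inv(p,q))
    for nm,uv,z in(("marker tip",(345,337),.024),("pointer",(226,356),.024)):
        q=back(s,np.array(uv)/5-.4+[190,160],z); print("sc",nm,q,inv(p,q))
    print("clamp",W(p,[-.11,.03,.068]))
E
python3 fit.py
```

```text
top [0.59959954 0.02495393 0.02454512] 0.35058007307210914
sc [0.60048392 0.02583939 0.02565344] 0.43757788852065005
both [0.59997636 0.0253935  0.0250144 ] 0.43439724897314136
marker tip [0.67925598 0.00909555 0.024     ] [ 0.0788 -0.0183]
pointer [ 0.67671667 -0.06807368  0.024     ] [ 0.0744 -0.0954]
block+y+x [ 0.64833581 -0.02376148  0.057     ] [ 0.0471 -0.0503]
block-y-x [ 0.55810518 -0.11573673  0.057     ] [-0.0454 -0.14  ]
clamp [0.48839985 0.05202915 0.084     ] [-0.1109  0.0294]
barL [0.48718767 0.09048221 0.084     ] [-0.1111  0.0679]
barR [0.49013945 0.01357262 0.084     ] [-0.1101 -0.0091]
sc marker tip [0.68012878 0.00978539 0.024     ] [ 0.0797 -0.0176]
sc pointer [ 0.67688673 -0.07044315  0.024     ] [ 0.0745 -0.0977]
clamp [[0.48926042 0.05263282 0.068     ]]
```

```bash
cat > go.py <<'E'
import sys
from h import *
from rig import telemetry
# usage: go.py x y z yaw_of_tool_y(deg)
o=telemetry.observe(); Rt=R.from_rotvec(o["orientation"]); y=Rt.as_matrix()[:,1]
print("t",round(o["time_s"],2),"tcp",o["tcp_pos"].round(4),"yyaw",round(np.degrees(np.arctan2(y[1],y[0])),2),"zax",Rt.as_matrix()[:,2].round(3),"F",o["wrist_force"].round(1),"w",round(o["gripper_width"],3),"q",o["q"].round(2))
if len(sys.argv)>4:
    X=np.array(list(map(float,sys.argv[1:4]))); a=np.radians(float(sys.argv[4]))
    yy=np.array([np.cos(a),np.sin(a),0]); zz=np.array([0,0,-1.]); M=np.c_[np.cross(yy,zz),yy,zz]
    print("shift cm",(Rt.inv().apply(X-o["tcp_pos"])*100).round(2),"turn",(Rt.inv()*R.from_matrix(M)).as_rotvec().round(3))
E
python3 go.py 0.489 0.0526 0.15 2.2
```

```text
t 0.1 tcp [0.2351 0.497  0.2307] yyaw 64.68 zax [-0.001 -0.001 -1.   ] F [ 0.1 -0.  -0.9] w 0.998 q [ 0.98  0.26  0.02  1.33 -0.    1.42]
shift cm [-41.96 -29.3    8.1 ] turn [-1.000e-03  0.000e+00  1.091e+00]
```

Call:
arm_command(
  moves=[
    [[-3,-2,0,0,0,0.1,8.5],[-7,-5,0,0,0,0.22,8.0],[-11,-7.7,1,0,0,0.35,7.0],[-15,-10.5,2,0,0,0.47,6.0],[-19,-13.3,3,0,0,0.6,6.0]],
  ],
  newtons=60,
)

```text
time_s: 0.6
tcp_pos: [0.3502, 0.2938, 0.2004]
orientation: [-1.569, -2.721, 0.002]
wrist_force: [0.9, -0.0, -0.2]
gripper_width: 0.704
```

```bash
python3 go.py 0.489 0.0526 0.15 2.2
```

```text
t 0.6 tcp [0.3502 0.2938 0.2004] yyaw 30.06 zax [-0.001 -0.001 -1.   ] F [ 0.9 -0.  -0.2] w 0.704 q [ 0.51  0.11 -0.24  1.22 -0.    1.56]
shift cm [-27.82  -0.07   5.06] turn [-0.001  0.001  0.486]
```

Call:
arm_command(
  moves=[
    [[-5,0,1,0,0,0.1,5.0],[-10,0,2,0,0,0.2,5.0],[-15,0,3,0,0,0.3,5.0],[-20,0,4,0,0,0.4,5.0],[-24,0,4.5,0,0,0.486,5.0]],
  ],
)

```text
time_s: 1.1
tcp_pos: [0.4708, 0.0839, 0.1547]
orientation: [-2.183, -2.259, 0.003]
wrist_force: [0.4, -0.4, -0.7]
gripper_width: 0.583
```

```bash
python3 go.py 0.489 0.0526 0.12 2.2
```

```text
t 1.1 tcp [0.4708 0.0839 0.1547] yyaw 1.95 zax [-0.001 -0.001 -1.   ] F [ 0.4 -0.4 -0.7] w 0.583 q [ 0.    0.18 -0.29  1.11 -0.    1.54]
shift cm [-3.18  1.72  3.47] turn [-0.001  0.001 -0.004]
```

Call:
arm_command(
  moves=[
    [[-1.6,0.9,1.2,0,0,0,5.0],[-3.2,1.7,2.5,0,0,0,5.0],[-3.2,1.7,3,0,0,0,5.0],[-3.2,1.7,3.4,0,0,0,5.0],[-3.2,1.7,3.4,0,0,0,5.0]],
  ],
)

```text
time_s: 1.6
tcp_pos: [0.4881, 0.0531, 0.1205]
orientation: [-2.182, -2.259, 0.003]
wrist_force: [-0.2, 0.4, 0.9]
gripper_width: 0.582
```

```bash
python3 go.py 0.489 0.0526 0.055 2.2; python3 - <<'E'
from h import *
from rig import capture
t=capture("top"); s=capture("scene"); crop(t,186,142,134,110,6,"t1.png"); crop(s,190,90,140,110,5,"s1.png")
E
```

```text
t 1.6 tcp [0.4881 0.0531 0.1205] yyaw 1.99 zax [-0.002 -0.001 -1.   ] F [-0.2  0.4  0.9] w 0.582 q [-0.06  0.22 -0.32  1.03 -0.    1.47]
shift cm [-0.05  0.1   6.55] turn [-0.002  0.001 -0.004]
```

View pics/t1.png

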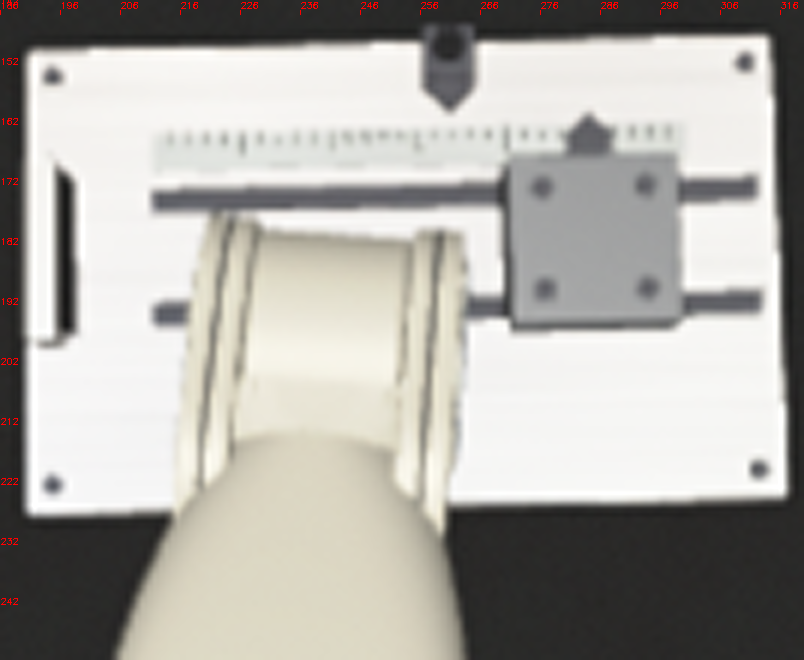

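View pics/s1.png

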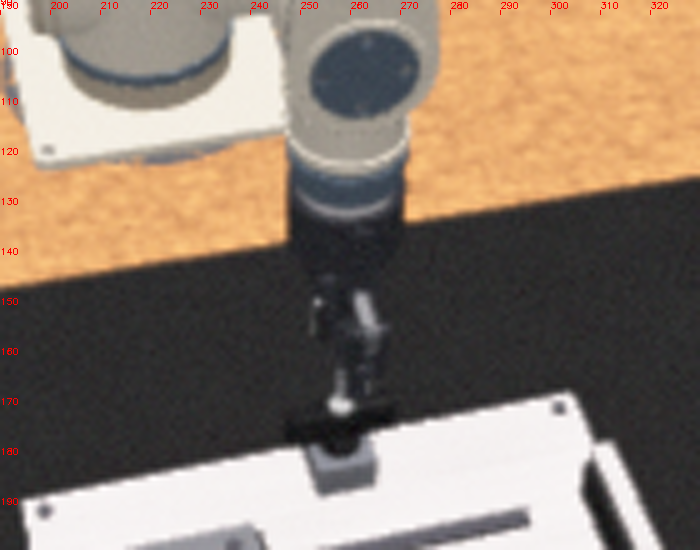

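The arm hides the clamp in the top view. In the scene view the gripper is centred over the bar at about (258,172). Now I'll lower it and grip.

Call:
arm_command(
  moves=[
    [[0,0.1,1.5,0,0,0,5.0],[0,0.1,3,0,0,0,5.0],[0,0.1,4.5,0,0,0,5.0],[0,0.1,5.8,0,0,0,5.0],[0,0.1,6.5,0,0,0,5.0]],
  ],
)

```text
time_s: 2.2
tcp_pos: [0.4891, 0.0539, 0.0559]
orientation: [-2.18, -2.261, 0.002]
wrist_force: [-0.4, -0.1, -0.1]
gripper_width: 0.584
```

Call:
arm_command(
  moves=[
    [[0,0,0,0,0,0,3.0],[0,0,0,0,0,0,2.0],[0,0,0,0,0,0,1.2],[0,0,0,0,0,0,0.8],[0,0,0,0,0,0,0.8]],
  ],
)

```text
time_s: 2.7
tcp_pos: [0.4897, 0.0542, 0.0567]
orientation: [2.18, 2.261, 0.0]
wrist_force: [0.5, 2.9, 6.2]
gripper_width: 0.172
```

```bash
python3 go.py 0.489 0.0526 0.055 79
```

```text
t 2.7 tcp [0.4897 0.0542 0.0567] yyaw 2.11 zax [ 0.001 -0.    -1.   ] F [0.5 2.9 6.2] w 0.172 q [-0.06  0.28 -0.42  0.86 -0.    1.47]
shift cm [-0.15 -0.08  0.17] turn [ 0.000e+00  1.000e-03 -1.342e+00]
```

Call:
arm_command(
  moves=[
    [[-0.15,0,0,0,0,-0.06,0.8],[-0.15,0,0,0,0,-0.16,0.8],[-0.15,0,0,0,0,-0.27,0.8],[-0.15,0,0,0,0,-0.38,0.8],[-0.15,0,0,0,0,-0.45,0.8]],
  ],
)

```text
time_s: 3.2
tcp_pos: [0.4896, 0.054, 0.0568]
orientation: [-1.614, -2.694, -0.004]
wrist_force: [-0.5, 8.5, -0.2]
gripper_width: 0.174
```

```bash
python3 go.py 0.4895 0.0526 0.055 79
```

```text
t 3.2 tcp [0.4896 0.054  0.0568] yyaw 28.17 zax [ 0.     0.003 -1.   ] F [-0.5  8.5 -0.2] w 0.174 q [-0.06  0.28 -0.42  0.87  0.    1.02]
shift cm [-0.12 -0.07  0.18] turn [ 0.002 -0.001 -0.887]
```

Call:
arm_command(
  moves=[
    [[0,0,0,0,0,-0.1,0.8],[0,0,0,0,0,-0.2,0.8],[0,0,0,0,0,-0.3,0.8],[0,0,0,0,0,-0.4,0.8],[0,0,0,0,0,-0.5,0.8]],
  ],
)

```text
time_s: 3.7
tcp_pos: [0.4894, 0.0539, 0.0568]
orientation: [-0.891, -3.012, -0.004]
wrist_force: [-0.1, 1.0, -0.9]
gripper_width: 0.177
```

Call:
arm_command(
  moves=[
    [[0,0,0,0,0,-0.1,0.8],[0,0,0,0,0,-0.2,0.8],[0,0,0,0,0,-0.3,0.8],[0,0,0,0,0,-0.38,0.8],[0,0,0,0,0,-0.38,0.8]],
  ],
)

```text
time_s: 4.2
tcp_pos: [0.4893, 0.0537, 0.0568]
orientation: [-0.305, -3.126, -0.003]
wrist_force: [-0.3, 0.2, -1.0]
gripper_width: 0.173
```

```bash
python3 go.py 0.4895 0.0526 0.055 80;  python3 - <<'E'
from rig import telemetry
print(telemetry.observe()["wrist_torque"])
E
```

```text
t 4.2 tcp [0.4893 0.0537 0.0568] yyaw 78.86 zax [-0.     0.002 -1.   ] F [-0.3  0.2 -1. ] w 0.173 q [-0.06  0.28 -0.42  0.87  0.    0.13]
shift cm [-0.04 -0.11  0.18] turn [ 0.002 -0.001 -0.02 ]
[-0.15886656 -0.11551915  0.17718798]
```

Call:
arm_command(
  moves=[
    [[0,0,0,0,0,0,2.5],[0,0,0,0,0,0,4.0],[0,0,0,0,0,0,5.0],[0,0,-3,0,0,0,5.0],[0,0,-6,0,0,0,5.0]],
  ],
)

```text
time_s: 4.7
tcp_pos: [0.4887, 0.0536, 0.117]
orientation: [-0.306, -3.124, -0.003]
wrist_force: [0.8, -0.8, -0.0]
gripper_width: 0.586
```

```bash
python3 - <<'E'
from fit import *
print("push", W(p,[0,-.145,.038]), "behind",W(p,[0,-.18,.038]))
E
python3 go.py 0.6045 -0.165 0.12 2
```

```text
top [0.59959954 0.02495393 0.02454512] 0.35058007307210914
sc [0.60048392 0.02583939 0.02565344] 0.43757788852065005
both [0.59997636 0.0253935  0.0250144 ] 0.43439724897314136
push [[ 0.60360307 -0.11956114  0.038     ]] behind [[ 0.60447848 -0.15455019  0.038     ]]
t 4.7 tcp [0.4887 0.0536 0.117 ] yyaw 78.81 zax [-0.002  0.002 -1.   ] F [ 0.8 -0.8 -0. ] w 0.586 q [-0.06  0.23 -0.33  1.02  0.    0.13]
shift cm [-15.6  -19.2   -0.37] turn [-0.    -0.003  1.341]
```

Call:
arm_command(
  moves=[
    [[-1,-2,-1,0,0,0.12,4.0],[-3,-5,-1,0,0,0.25,2.0],[-5,-8,-1,0,0,0.38,0.0],[-8,-11,-1,0,0,0.52,0.0],[-11,-14,-1,0,0,0.65,0.0]],
  ],
)

```text
time_s: 5.2
tcp_pos: [0.57, -0.1065, 0.1269]
orientation: [-1.297, -2.859, -0.002]
wrist_force: [0.2, 0.3, 0.7]
gripper_width: 0.002
```

```bash
python3 go.py 0.6045 -0.165 0.11 2
```

```text
t 5.2 tcp [ 0.57   -0.1065  0.1269] yyaw 41.2 zax [-0.002  0.002 -1.   ] F [0.2 0.3 0.7] w 0.002 q [-0.33  0.36 -0.1   1.11  0.    0.52]
shift cm [-6.68 -1.26  1.67] turn [-0.001 -0.003  0.684]
```

Call:
arm_command(
  moves=[
    [[-1.5,-0.3,0,0,0,0.13,0.0],[-3,-0.6,0,0,0,0.27,0.0],[-4.5,-0.9,0,0,0,0.41,0.0],[-6,-1.1,0.5,0,0,0.55,0.0],[-6.7,-1.25,0.7,0,0,0.68,0.0]],
  ],
)

```text
time_s: 5.7
tcp_pos: [0.6052, -0.1662, 0.1192]
orientation: [-2.184, -2.255, -0.0]
wrist_force: [-0.4, 0.3, -0.6]
gripper_width: 0.0
```

```bash
python3 go.py 0.6045 -0.165 0.035 1.43;python3 - <<'E'
from h import *
from rig import capture
t=capture("top"); s=capture("scene"); pickle.dump((t,s),open("c2.pkl","wb"));crop(t,186,142,134,100,6,"t2.png"); crop(s,170,120,160,110,5,"s2.png")
E
```

```text
t 5.7 tcp [ 0.6052 -0.1662  0.1192] yyaw 1.82 zax [-0.002  0.002 -1.   ] F [-0.4  0.3 -0.6] w 0.0 q [-0.4   0.44  0.01  1.14  0.    1.14]
shift cm [ 0.11 -0.05  8.42] turn [-0.002 -0.002  0.007]
```

View pics/t2.png

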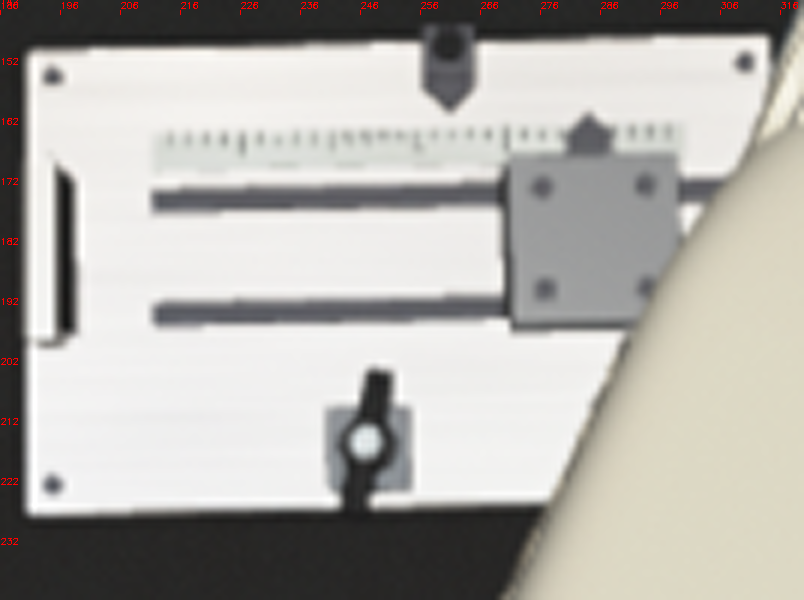

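View pics/s2.png

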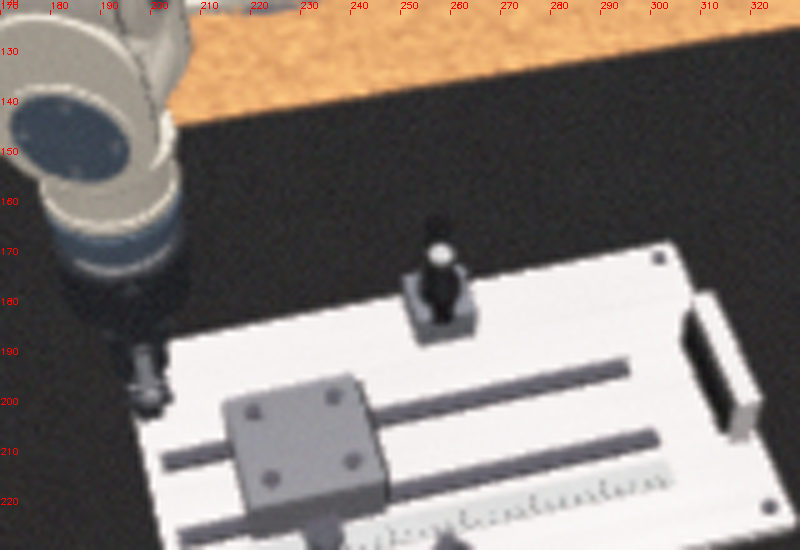

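Call:
arm_command(
  moves=[
    [[0,0,2,0,0,0,0.0],[0,0,4,0,0,0,0.0],[0,0,6,0,0,0,0.0],[0,0,8,0,0,0,0.0],[0,0,8.8,0,0,0,0.0]],
  ],
)

```text
time_s: 6.3
tcp_pos: [0.6036, -0.1649, 0.0295]
orientation: [-2.174, -2.26, 0.001]
wrist_force: [0.6, 0.2, -0.3]
gripper_width: -0.003
```

```bash
python3 go.py 0.604 -0.128 0.031 1.43
```

```text
t 6.3 tcp [ 0.6036 -0.1649  0.0295] yyaw 2.24 zax [-0.005  0.003 -1.   ] F [ 0.6  0.2 -0.3] w -0.003 q [-0.4   0.51 -0.13  0.94  0.    1.13]
shift cm [ 3.68  0.18 -0.14] turn [-0.005 -0.003  0.014]
```

Call:
arm_command(
  moves=[
    [[1,0,-0.1,0,0,0,0.0],[2,0,-0.1,0,0,0.01,0.0],[2.6,0.1,-0.1,0,0,0.01,0.0],[3,0.1,-0.1,0,0,0.01,0.0],[3.1,0.1,-0.1,0,0,0.01,0.0]],
  ],
)

```text
time_s: 6.8
tcp_pos: [0.6037, -0.1332, 0.0313]
orientation: [-2.184, -2.251, 0.001]
wrist_force: [0.1, -0.2, -0.4]
gripper_width: -0.0
```

Call:
arm_command(
  moves=[
    [[0.2,0,0,0,0,0,0.0],[0.4,0,0,0,0,0,0.0],[0.6,0,0,0,0,0,0.0],[0.8,0,0,0,0,0,0.0],[1.0,0,0,0,0,0,0.0]],
  ],
)

```text
time_s: 7.3
tcp_pos: [0.6035, -0.1248, 0.0314]
orientation: [-2.187, -2.252, 0.004]
wrist_force: [-0.5, -8.5, -0.6]
gripper_width: -0.0
```

```bash
python3 go.py 0.604 -0.128 0.031 1.43
```

```text
t 7.3 tcp [ 0.6035 -0.1248  0.0314] yyaw 1.66 zax [-0.004 -0.    -1.   ] F [-0.5 -8.5 -0.6] w -0.0 q [-0.34  0.49 -0.15  0.93 -0.    1.2 ]
shift cm [-0.33  0.04  0.04] turn [-0.004 -0.     0.004]
```

Call:
arm_command(
  moves=[
    [[0.3,0,0,0,0,0,0.0],[0.7,0,0,0,0,0,0.0],[1.1,0,0,0,0,0,0.0],[1.5,0,0,0,0,0,0.0],[1.9,0,0,0,0,0,0.0]],
  ],
)

```text
time_s: 7.8
tcp_pos: [0.603, -0.1076, 0.0314]
orientation: [-2.191, -2.251, 0.008]
wrist_force: [-0.8, -9.4, -2.5]
gripper_width: 0.002
```

Call:
arm_command(
  moves=[
    [[0.4,0,0,0,0,0,0.0],[0.8,0,0,0,0,0,0.0],[1.2,0,0,0,0,0,0.0],[1.6,0,0,0,0,0,0.0],[1.8,0,0,0,0,0,0.0]],
  ],
)

```text
time_s: 8.3
tcp_pos: [0.6026, -0.0912, 0.0314]
orientation: [2.191, 2.249, -0.011]
wrist_force: [-1.7, -8.3, 0.2]
gripper_width: -0.001
```

```bash
python3 go.py 0.604 -0.128 0.031 1.43;python3 - <<'E'
from h import *
from rig import capture
t=capture("top"); s=capture("scene"); pickle.dump((t,s),open("c3.pkl","wb"));crop(t,230,142,70,60,11,"t3.png"); crop(s,210,190,80,55,10,"s3.png")
E
```

```text
t 8.3 tcp [ 0.6026 -0.0912  0.0314] yyaw 1.49 zax [-0.004 -0.006 -1.   ] F [-1.7 -8.3  0.2] w -0.001 q [-0.28  0.48 -0.17  0.92 -0.01  1.26]
shift cm [-3.69  0.05  0.07] turn [-0.004  0.006  0.001]
```

View pics/t3.png

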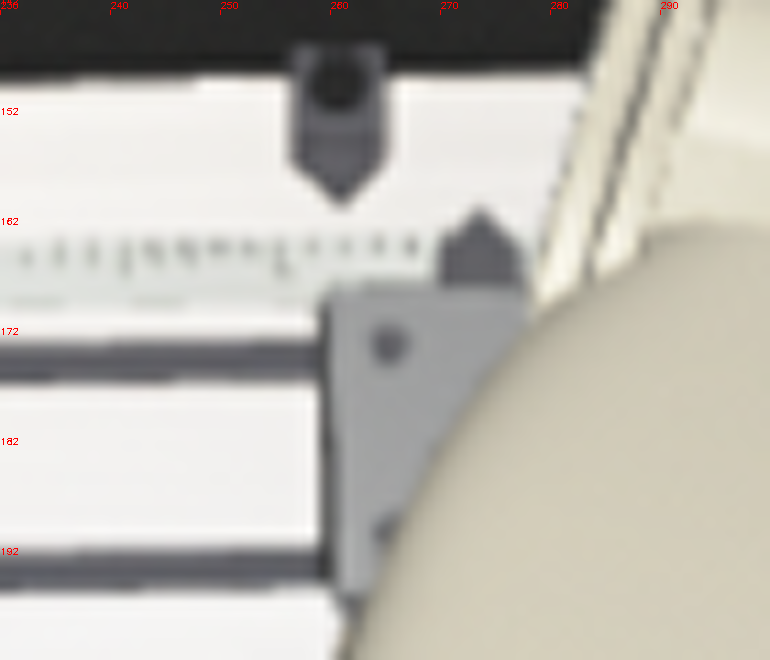

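View pics/s3.png

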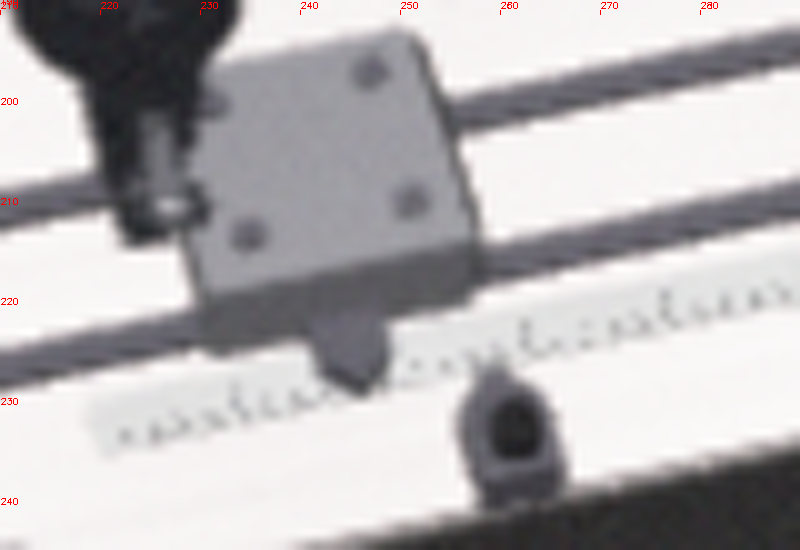

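```bash
cat > rel.py <<'E'
import sys
from fit import *
def top(a,b,x0,y0,sc):
    A,B=[inv(p,back(t,(np.array(q)-(sc-1)/2)/sc+[x0,y0],.024)) for q in(a,b)]; return A,B,B-A
def scn(a,b,x0,y0,sc):
    A,B=[inv(p,back(s,(np.array(q)-(sc-1)/2)/sc+[x0,y0],.024)) for q in(a,b)]; return A,B,B-A
E
python3 - <<'E'
from rel import *
print(top((341,207),(480,208),230,142,11))
print(scn((492,371),(362,394),210,190,10))
E
```

```text
top [0.59959954 0.02495393 0.02454512] 0.35058007307210914
sc [0.60048392 0.02583939 0.02565344] 0.43757788852065005
both [0.59997636 0.0253935  0.0250144 ] 0.43439724897314136
(array([ 0.0773, -0.0181]), array([ 0.0761, -0.0605]), array([-0.0012, -0.0424]))
(array([ 0.0785, -0.0168]), array([ 0.0765, -0.0609]), array([-0.002 , -0.0441]))
```

Call:
arm_command(
  moves=[
    [[0.3,0,0,0,0,0,0.0],[0.7,0,0,0,0,0,0.0],[1.1,0,0,0,0,0,0.0],[1.5,0,0,0,0,0,0.0],[1.8,0,0,0,0,0,0.0]],
  ],
)

```text
time_s: 8.9
tcp_pos: [0.6022, -0.0745, 0.0315]
orientation: [2.191, 2.246, -0.014]
wrist_force: [-1.2, -9.0, 0.9]
gripper_width: 0.004
```

Call:
arm_command(
  moves=[
    [[0.3,0,0,0,0,0,0.0],[0.6,0,0,0,0,0,0.0],[0.9,0,0,0,0,0,0.0],[1.2,0,0,0,0,0,0.0],[1.4,0,0,0,0,0,0.0]],
  ],
)

```text
time_s: 9.4
tcp_pos: [0.6019, -0.0622, 0.0315]
orientation: [2.191, 2.243, -0.018]
wrist_force: [-1.0, -7.4, 0.1]
gripper_width: 0.002
```

```bash
python3 go.py 0.604 -0.128 0.031 1.43;python3 - <<'E'
from h import *
from rig import capture
t=capture("top"); s=capture("scene"); pickle.dump((t,s),open("c4.pkl","wb"));crop(t,240,144,50,35,16,"t4.png"); crop(s,225,195,60,50,12,"s4.png")
E
```

```text
t 9.4 tcp [ 0.6019 -0.0622  0.0315] yyaw 1.34 zax [-0.004 -0.012 -1.   ] F [-1.  -7.4  0.1] w 0.002 q [-0.24  0.47 -0.18  0.91 -0.01  1.31]
shift cm [-6.59  0.06  0.13] turn [-0.004  0.012 -0.002]
```

View pics/t4.png

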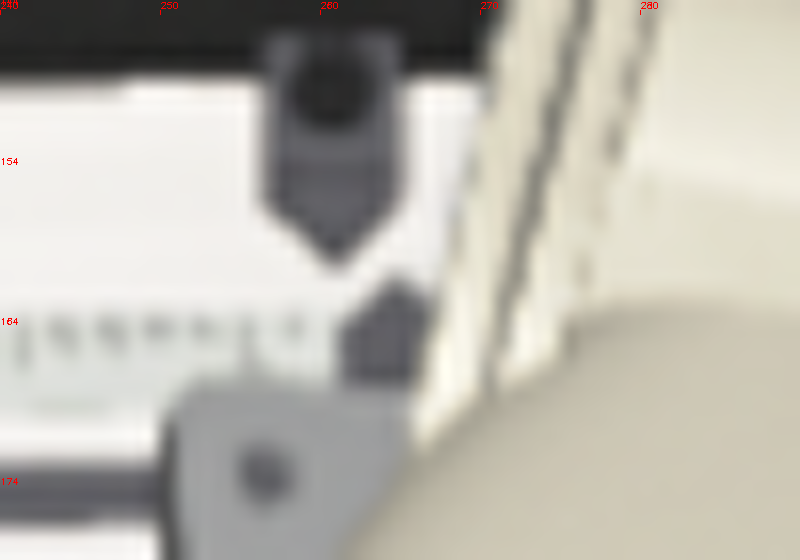

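View pics/s4.png

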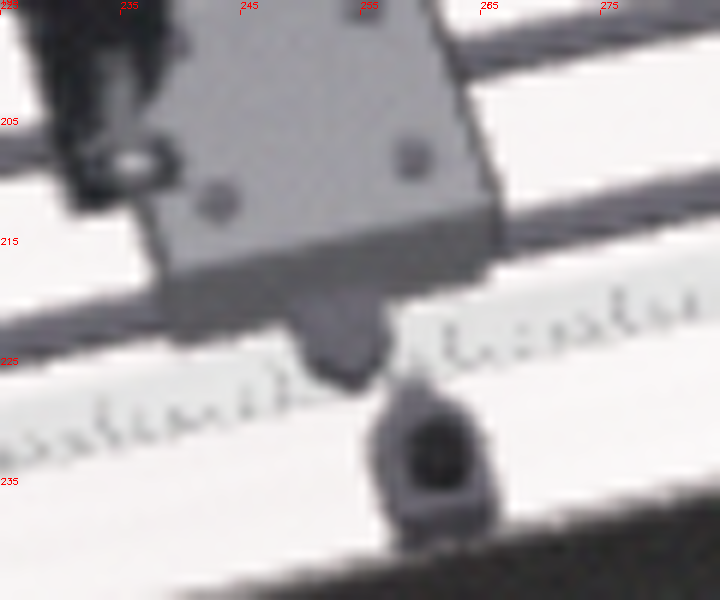

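```bash
python3 - <<'E'
from rel import *
print(top((337,267),(398,280),240,144,16))
print(scn((412,378),(350,392),225,195,12))
for a in ((-.02,0),): 
  for dx in (0,):
    print(proj(t,W(p,[[.0785,-.018,.024],[.0765,-.018,.024]])),proj(s,W(p,[[.0785,-.018,.024],[.0765,-.018,.024]])))
E
```

```text
top [0.59959954 0.02495393 0.02454512] 0.35058007307210914
sc [0.60048392 0.02583939 0.02565344] 0.43757788852065005
both [0.59997636 0.0253935  0.0250144 ] 0.43439724897314136
(array([ 0.0778, -0.0183]), array([ 0.0748, -0.031 ]), array([-0.003 , -0.0127]))
(array([ 0.0763, -0.0157]), array([ 0.0765, -0.0336]), array([ 0.0002, -0.0179]))
[[260.50000054 160.01662344]
 [260.51245984 160.60199505]] [[258.38913046 226.72060687]
 [258.23203998 226.2295142 ]]
```

Call:
arm_command(
  moves=[
    [[0.15,0,0,0,0,0,0.0],[0.35,0,0,0,0,0,0.0],[0.55,0,0,0,0,0,0.0],[0.75,0,0,0,0,0,0.0],[0.85,0,0,0,0,0,0.0]],
  ],
)

```text
time_s: 10.0
tcp_pos: [0.6016, -0.055, 0.0315]
orientation: [2.191, 2.241, -0.02]
wrist_force: [-0.9, -8.6, 0.6]
gripper_width: 0.002
```

Call:
arm_command(
  moves=[
    [[-0.5,0,0,0,0,0,0.0],[-2.5,0,0,0,0,0,0.0],[-5,0,0,0,0,0,0.0],[-8,0,0,0,0,0,0.0],[-11,0,-0.5,0,0,0,0.0]],
  ],
)

```text
time_s: 10.5
tcp_pos: [0.6037, -0.1657, 0.0376]
orientation: [2.192, 2.242, -0.021]
wrist_force: [0.2, 0.1, 0.3]
gripper_width: -0.001
```

```bash
python3 go.py 0.604 -0.128 0.031 1.43;python3 - <<'E'
from h import *
from rig import capture
T=[capture("top") for _ in range(4)];S=[capture("scene") for _ in range(4)]
t=T[0];s=S[0]
t["img"]=np.mean([x["img"] for x in T],0).astype(np.uint8);s["img"]=np.mean([x["img"] for x in S],0).astype(np.uint8)
pickle.dump((t,s),open("c5.pkl","wb"));crop(t,240,144,50,35,16,"t5.png"); crop(s,225,195,60,50,12,"s5.png")
E
```

```text
t 10.5 tcp [ 0.6037 -0.1657  0.0376] yyaw 1.31 zax [-0.005 -0.014 -1.   ] F [0.2 0.1 0.3] w -0.001 q [-0.39  0.5  -0.12  0.95 -0.01  1.15]
shift cm [3.78 0.12 0.61] turn [-0.005  0.014 -0.002]
```

View pics/t5.png

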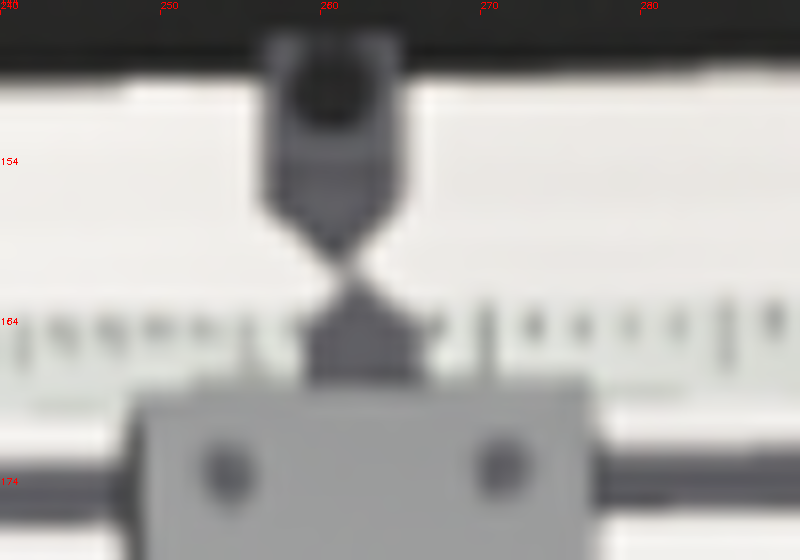

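View pics/s5.png

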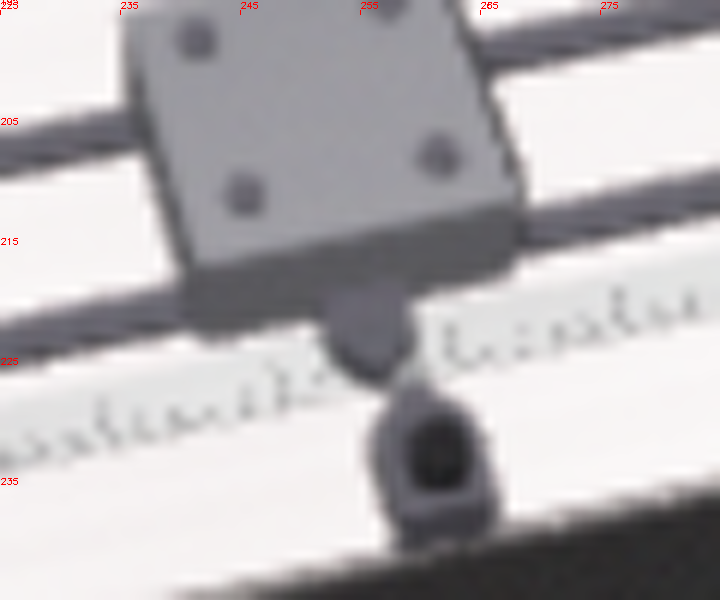

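```bash
cat > edge.py <<'E'
from rel import *
import sys
def prof(img,y,x0,x1):
    g=cv2.cvtColor(img,cv2.COLOR_RGB2GRAY).astype(float)[y,x0:x1+1]
    lo=g.min();hi=(np.median(g[:3])+np.median(g[-3:]))/2; 
    w=np.clip(hi-g,0,None)
    th=(lo+hi)/2; i=np.where(g<th)[0]; a,b=i[0],i[-1]
    L=a-(th-g[a])/(g[a-1]-g[a]) if a else a; Rr=b+(th-g[b])/(g[b+1]-g[b]) if b+1<len(g) else b
    return x0+L,x0+Rr,x0+(L+Rr)/2,lo,hi
if __name__=="__main__":
    tt,ss=pickle.load(open(sys.argv[1],"rb"))
    for y in range(150,168):
        a=prof(tt["img"],y,250,275); print(y,np.round(a,2))
    print(cv2.cvtColor(tt["img"],cv2.COLOR_RGB2GRAY)[152:169,254:270])
E
python3 edge.py c5.pkl; python3 -c "
from fit import *
for y in (-.0181,-.0231):
  print(proj(t,W(p,[[x,y,.024] for x in (.047,.06,.0765,.0785,.1)])))
"
```

```text
top [0.59959954 0.02495393 0.02454512] 0.35058007307210914
sc [0.60048392 0.02583939 0.02565344] 0.43757788852065005
both [0.59997636 0.0253935  0.0250144 ] 0.43439724897314136
150 [256.25 264.31 260.28  42.   240.  ]
151 [256.25 264.33 260.29  42.   237.  ]
152 [255.93 264.62 260.28  80.   236.5 ]
153 [255.81 264.76 260.29  96.   235.5 ]
154 [255.86 264.7  260.28  84.   233.5 ]
155 [255.86 264.69 260.28  86.   233.5 ]
156 [255.88 264.51 260.19  90.   234.  ]
157 [256.57 263.95 260.26  90.   235.5 ]
158 [257.94 263.03 260.49  89.   237.  ]
159 [258.88 262.12 260.5   92.   235.5 ]
160 [259.56 262.   260.78 139.   235.  ]
161 [260.37 262.75 261.56 153.   235.5 ]
162 [260.39 263.47 261.93 106.   234.5 ]
163 [259.58 264.58 262.08  94.   219.  ]
164 [258.52 265.83 262.18  95.   199.  ]
165 [258.43 266.03 262.23  93.   212.  ]
166 [258.45 265.95 262.2   93.   221.5 ]
167 [258.41 266.24 262.33  90.   200.5 ]
[[240 232 153  98  92  83  80  81  88  96 116 184 237 236 234 235]
 [238 230 151  99  96  96  97  97  97  96 115 182 235 235 233 233]
 [237 229 147  88  84  88  89  89  87  86 108 180 2
[... 723 characters left out ...]
  96  95 105 151 204 225 208]
 [209 183 202 219 198 108  93  96  96  95  95 107 160 222 225 206]
 [184 170 176 189 174 104  96  97  96  91  90  96 133 183 186 176]
 [158 157 158 161 156 136 136 138 137 135 134 133 140 154 156 156]]
top [0.59959954 0.02495393 0.02454512] 0.35058007307210914
sc [0.60048392 0.02583939 0.02565344] 0.43757788852065005
both [0.59997636 0.0253935  0.0250144 ] 0.43439724897314136
[[260.72666011 169.26115161]
 [260.64527292 165.43907417]
 [260.54225921 160.60137923]
 [260.52979434 160.0160078 ]
 [260.39609117 153.73708489]]
[[262.22074596 169.23022007]
 [262.13753733 165.40820468]
 [262.03221817 160.57058819]
 [262.01947433 159.98522626]
 [261.88277889 153.70640502]]
```

Call:
arm_command(
  moves=[
    [[3,0,0.2,0,0,0,0.0],[6,0,0.6,0,0,0,0.0],[8,0,0.6,0,0,0,0.0],[9.5,0.1,0.6,0,0,0,0.0],[10.3,0.1,0.6,0,0,0,0.0]],
  ],
)

```text
time_s: 11.4
tcp_pos: [0.6026, -0.0592, 0.0306]
orientation: [2.188, 2.244, -0.02]
wrist_force: [0.8, 1.1, 0.2]
gripper_width: -0.003
```

```bash
python3 go.py 0.6015 -0.051 0.0315 1.43
```

```text
t 11.4 tcp [ 0.6026 -0.0592  0.0306] yyaw 1.45 zax [-0.004 -0.014 -1.   ] F [0.8 1.1 0.2] w -0.003 q [-0.23  0.48 -0.18  0.91 -0.01  1.32]
shift cm [ 0.82 -0.09 -0.1 ] turn [-0.004  0.014  0.   ]
```

Call:
arm_command(
  moves=[
    [[0,0,0,0,0,0,0.0],[0.1,0,0,0,0,0,0.0],[0.2,0,0,0,0,0,0.0],[0.3,0,0,0,0,0,0.0],[0.4,0,0,0,0,0,0.0]],
  ],
)

```text
time_s: 11.9
tcp_pos: [0.6025, -0.0557, 0.0305]
orientation: [2.189, 2.244, -0.02]
wrist_force: [0.0, 0.4, 0.5]
gripper_width: 0.001
```

```bash
python3 go.py 0.6015 -0.051 0.0315 1.43
```

```text
t 11.9 tcp [ 0.6025 -0.0557  0.0305] yyaw 1.4 zax [-0.004 -0.014 -1.   ] F [0.  0.4 0.5] w 0.001 q [-0.22  0.47 -0.18  0.91 -0.01  1.32]
shift cm [ 0.47 -0.09 -0.1 ] turn [-0.004  0.014 -0.   ]
```

Call:
arm_command(
  moves=[
    [[0.05,0,0,0,0,0,0.0],[0.1,0,0,0,0,0,0.0],[0.15,0,0,0,0,0,0.0],[0.2,0,0,0,0,0,0.0],[0.2,0,0,0,0,0,0.0]],
  ],
)

```text
time_s: 12.4
tcp_pos: [0.6025, -0.0549, 0.0305]
orientation: [2.189, 2.241, -0.023]
wrist_force: [0.0, -7.3, -0.8]
gripper_width: -0.0
```

Call:
arm_command(
  moves=[
    [[0.05,0,0,0,0,0,0.0],[0.1,0,0,0,0,0,0.0],[0.15,0,0,0,0,0,0.0],[0.2,0,0,0,0,0,0.0],[0.2,0,0,0,0,0,0.0]],
  ],
)

```text
time_s: 12.9
tcp_pos: [0.6025, -0.054, 0.0306]
orientation: [2.189, 2.24, -0.025]
wrist_force: [-0.9, -8.4, -1.8]
gripper_width: -0.006
```

Call:
arm_command(
  moves=[
    [[0.1,0,0,0,0,0,0.0],[0.2,0,0,0,0,0,0.0],[0.3,0,0,0,0,0,0.0],[0.35,0,0,0,0,0,0.0],[0.35,0,0,0,0,0,0.0]],
  ],
)

```text
time_s: 13.4
tcp_pos: [0.6024, -0.0515, 0.0306]
orientation: [2.189, 2.238, -0.028]
wrist_force: [-0.1, -7.5, -0.4]
gripper_width: -0.0
```

Call:
arm_command(
  moves=[
    [[-0.5,0,0,0,0,0,0.0],[-2.5,0,0,0,0,0,0.0],[-5,0,0,0,0,0,0.0],[-8,0,0,0,0,0,0.0],[-11,0,-0.5,0,0,0,0.0]],
  ],
)

```text
time_s: 13.9
tcp_pos: [0.6046, -0.1619, 0.0374]
orientation: [2.189, 2.24, -0.027]
wrist_force: [0.4, -0.3, -0.7]
gripper_width: -0.004
```

```bash
cat > look.py <<'E'
import sys
from h import *
from rig import capture
n=sys.argv[1]
T=[capture("top") for _ in range(4)];S=[capture("scene")]
t=T[0];s=S[0]
t["img"]=np.mean([x["img"] for x in T],0).astype(np.uint8)
pickle.dump((t,s),open(f"c{n}.pkl","wb"));crop(t,240,144,50,35,16,f"t{n}.png"); crop(s,225,195,60,50,12,f"s{n}.png")
E
python3 look.py 6; python3 edge.py c6.pkl;python3 go.py
```

```text
top [0.59959954 0.02495393 0.02454512] 0.35058007307210914
sc [0.60048392 0.02583939 0.02565344] 0.43757788852065005
both [0.59997636 0.0253935  0.0250144 ] 0.43439724897314136
150 [256.25 264.3  260.28  42.   240.  ]
151 [256.26 264.32 260.29  42.   237.5 ]
152 [255.94 264.61 260.28  80.   237.  ]
153 [255.81 264.74 260.28  96.   235.5 ]
154 [255.84 264.71 260.28  85.   234.5 ]
155 [255.86 264.68 260.27  87.   233.5 ]
156 [255.89 264.5  260.19  90.   234.5 ]
157 [256.58 263.96 260.27  91.   236.  ]
158 [257.93 263.03 260.48  90.   237.5 ]
159 [258.89 262.07 260.48  92.   236.5 ]
160 [259.51 261.58 260.55 134.   235.5 ]
161 [259.77 261.69 260.73 131.   236.5 ]
162 [259.43 262.4  260.91 104.   235.  ]
163 [258.59 263.4  260.99  95.   219.5 ]
164 [257.78 264.49 261.13  95.   200.  ]
165 [257.53 264.84 261.18  93.   213.  ]
166 [257.45 264.96 261.21  94.   221.5 ]
167 [257.36 265.26 261.31  90.   201.5 ]
[[241 232 154  99  92  83  80  81  88  97 117 185 237 237 235 235]
 [239 230 151 100  96  98  97  97  97  97 116 183 236 236 234 234]
 [238 229 147  89  85  89  89  89  88  87 109 180 2
[... 397 characters left out ...]
235 235 234 234 234]
 [238 237 237 238 239 232 169 131 207 237 237 236 235 235 235 234]
 [239 238 239 239 233 198 132 104 145 207 235 236 234 233 233 227]
 [226 219 229 226 189 135  99  95 104 138 186 218 220 202 225 214]
 [209 193 219 205 131  97  95  96  95  96 120 176 204 174 220 206]
 [210 191 219 202 109  93  96  96  96  95 107 162 218 208 224 209]
 [210 185 203 199 108  94  96  96  96  95 107 160 222 224 224 207]
 [185 170 176 171 100  95  97  98  96  90  96 133 182 186 186 177]
 [158 158 159 155 134 136 137 138 138 135 133 140 155 156 156 157]]
t 14.15 tcp [ 0.6046 -0.161   0.0376] yyaw 1.24 zax [-0.005 -0.02  -1.   ] F [-0.1  0.6  0.1] w -0.001 q [-0.38  0.5  -0.12  0.95 -0.02  1.16]
```

View pics/t6.png

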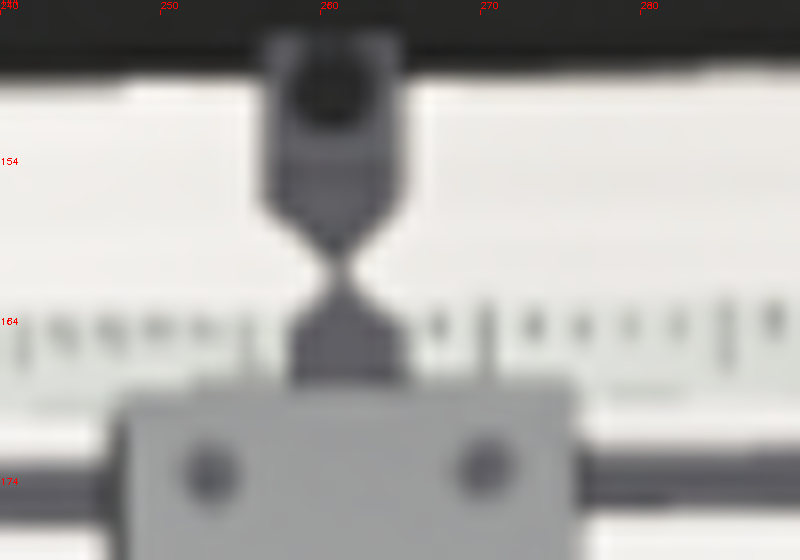

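View pics/s6.png

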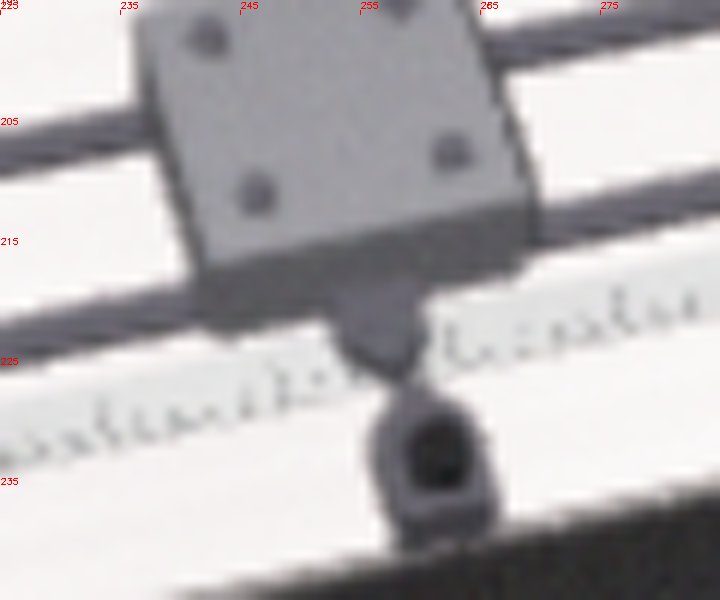

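Call:
arm_command(
  moves=[
    [[3,0,0.2,0,0,0,0.0],[6,0,0.6,0,0,0,0.0],[8,0,0.6,0,0,0,0.0],[9.8,0.1,0.6,0,0,0,0.0],[10.2,0.1,0.6,0,0,0,0.0]],
  ],
)

```text
time_s: 14.65
tcp_pos: [0.6032, -0.0565, 0.0296]
orientation: [2.187, 2.242, -0.027]
wrist_force: [-0.8, 0.8, 0.3]
gripper_width: -0.004
```

Call:
arm_command(
  moves=[
    [[0,0,0,0,0,0,0.0],[0.1,0,0,0,0,0,0.0],[0.2,0,0,0,0,0,0.0],[0.3,0,0,0,0,0,0.0],[0.3,0,0,0,0,0,0.0]],
  ],
)

```text
time_s: 15.15
tcp_pos: [0.6032, -0.0539, 0.0296]
orientation: [2.188, 2.241, -0.027]
wrist_force: [-0.4, -0.4, 0.6]
gripper_width: -0.005
```

Call:
arm_command(
  moves=[
    [[0.05,0,0,0,0,0,0.0],[0.1,0,0,0,0,0,0.0],[0.15,0,0,0,0,0,0.0],[0.2,0,0,0,0,0,0.0],[0.25,0,0,0,0,0,0.0]],
  ],
)

```text
time_s: 15.65
tcp_pos: [0.6031, -0.0516, 0.0296]
orientation: [2.187, 2.24, -0.027]
wrist_force: [-0.9, -3.8, -1.0]
gripper_width: -0.0
```

Call:
arm_command(
  moves=[
    [[0.05,0,0,0,0,0,0.0],[0.1,0,0,0,0,0,0.0],[0.12,0,0,0,0,0,0.0],[0.15,0,0,0,0,0,0.0],[0.15,0,0,0,0,0,0.0]],
  ],
)

```text
time_s: 16.15
tcp_pos: [0.6031, -0.0514, 0.0296]
orientation: [2.188, 2.238, -0.03]
wrist_force: [-0.5, -7.1, 0.1]
gripper_width: -0.002
```

Call:
arm_command(
  moves=[
    [[0.05,0,0,0,0,0,0.0],[0.1,0,0,0,0,0,0.0],[0.15,0,0,0,0,0,0.0],[0.2,0,0,0,0,0,0.0],[0.22,0,0,0,0,0,0.0]],
  ],
)

```text
time_s: 16.65
tcp_pos: [0.6031, -0.0502, 0.0296]
orientation: [2.187, 2.236, -0.032]
wrist_force: [-1.1, -7.2, 0.0]
gripper_width: -0.002
```

Moved about 1.3 mm, to where I wanted it. Now I'll back off and look.

Call:
arm_command(
  moves=[
    [[-0.5,0,0,0,0,0,0.0],[-2.5,0,0,0,0,0,0.0],[-5,0,0,0,0,0,0.0],[-8,0,0,0,0,0,0.0],[-11,0,-0.5,0,0,0,0.0]],
  ],
)

```text
time_s: 17.15
tcp_pos: [0.6052, -0.1604, 0.0368]
orientation: [2.187, 2.238, -0.032]
wrist_force: [-0.3, -0.7, -0.6]
gripper_width: 0.003
```

```bash
python3 look.py 7; python3 edge.py c7.pkl|sed -n 8,22p;python3 go.py
```

```text
154 [255.85 264.71 260.28  85.   234.5 ]
155 [255.87 264.67 260.27  86.   234.  ]
156 [255.88 264.5  260.19  91.   235.  ]
157 [256.58 263.95 260.26  91.   236.  ]
158 [257.93 263.03 260.48  90.   237.5 ]
159 [258.89 262.08 260.48  93.   236.5 ]
160 [259.45 261.59 260.52 144.   236.  ]
161 [259.55 261.63 260.59 142.   236.5 ]
162 [259.16 262.19 260.67 110.   235.  ]
163 [258.35 263.21 260.78  96.   219.5 ]
164 [257.59 264.14 260.87  94.   200.  ]
165 [257.15 264.31 260.73  94.   213.5 ]
166 [256.74 264.39 260.57  95.   221.5 ]
167 [256.39 264.74 260.56  90.   203.5 ]
[[240 233 154  99  93  84  80  81  88  97 117 185 237 237 236 235]
t 17.4 tcp [ 0.6053 -0.1595  0.037 ] yyaw 1.25 zax [-0.005 -0.023 -1.   ] F [-0.8 -0.2 -0.2] w -0.002 q [-0.38  0.5  -0.12  0.95 -0.02  1.17]
```

View pics/t7.png

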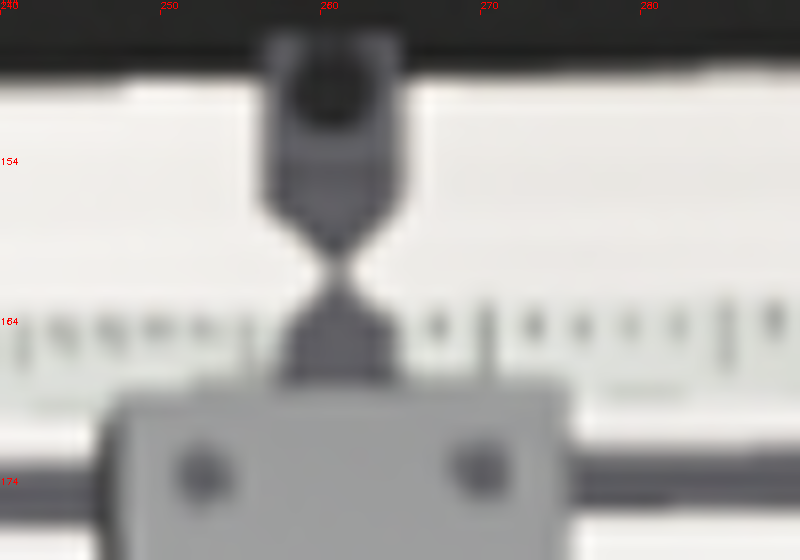

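View pics/s7.png

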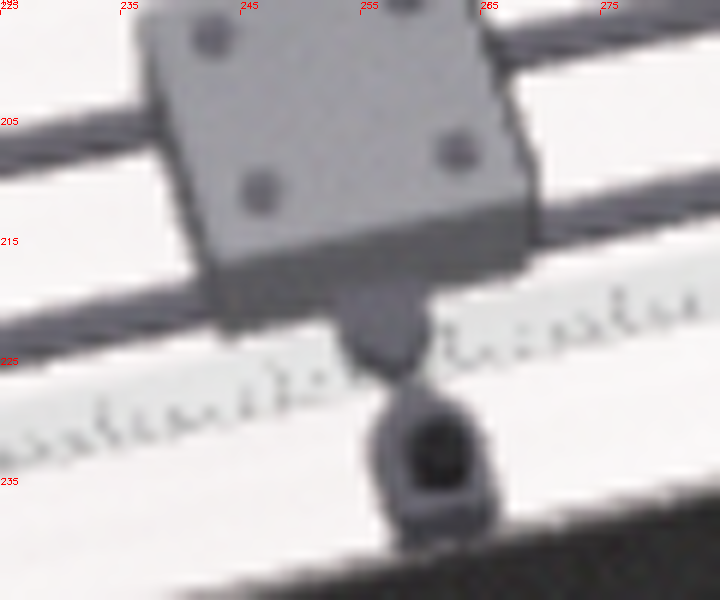

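Call:
arm_command(
  moves=[
    [[3,0,0.2,0,0,0,0.0],[6,0,0.6,0,0,0,0.0],[8,0,0.6,0,0,0,0.0],[9.8,0.1,0.6,0,0,0,0.0],[10.2,0.1,0.6,0,0,0,0.0]],
  ],
)

```text
time_s: 17.9
tcp_pos: [0.6039, -0.055, 0.0287]
orientation: [2.185, 2.24, -0.031]
wrist_force: [-0.6, -0.9, 0.5]
gripper_width: -0.0
```

Call:
arm_command(
  moves=[
    [[0,0,0,0,0,0,0.0],[0.1,0,0,0,0,0,0.0],[0.2,0,0,0,0,0,0.0],[0.3,0,0,0,0,0,0.0],[0.4,0,0,0,0,0,0.0]],
  ],
)

```text
time_s: 18.4
tcp_pos: [0.6038, -0.0515, 0.0286]
orientation: [2.186, 2.239, -0.031]
wrist_force: [0.0, 0.2, 0.2]
gripper_width: 0.003
```

Call:
arm_command(
  moves=[
    [[0.05,0,0,0,0,0,0.0],[0.1,0,0,0,0,0,0.0],[0.15,0,0,0,0,0,0.0],[0.2,0,0,0,0,0,0.0],[0.22,0,0,0,0,0,0.0]],
  ],
)

```text
time_s: 18.9
tcp_pos: [0.6038, -0.0502, 0.0286]
orientation: [2.186, 2.238, -0.033]
wrist_force: [-0.6, -6.8, -0.6]
gripper_width: -0.001
```

Call:
arm_command(
  moves=[
    [[0.05,0,0,0,0,0,0.0],[0.1,0,0,0,0,0,0.0],[0.12,0,0,0,0,0,0.0],[0.12,0,0,0,0,0,0.0],[0.12,0,0,0,0,0,0.0]],
  ],
)

```text
time_s: 19.4
tcp_pos: [0.6038, -0.0501, 0.0286]
orientation: [2.186, 2.236, -0.035]
wrist_force: [-0.3, -7.5, 0.2]
gripper_width: -0.001
```

Call:
arm_command(
  moves=[
    [[0.05,0,0,0,0,0,0.0],[0.1,0,0,0,0,0,0.0],[0.13,0,0,0,0,0,0.0],[0.16,0,0,0,0,0,0.0],[0.18,0,0,0,0,0,0.0]],
  ],
)

```text
time_s: 19.9
tcp_pos: [0.6037, -0.0493, 0.0286]
orientation: [2.186, 2.234, -0.038]
wrist_force: [-1.3, -8.2, 0.2]
gripper_width: -0.003
```

Call:
arm_command(
  moves=[
    [[-0.5,0,0,0,0,0,0.0],[-2.5,0,0,0,0,0,0.0],[-5,0,0,0,0,0,0.0],[-8,0,-1,0,0,0,0.0],[-11,0,-3,0,0,0,0.0]],
  ],
)

```text
time_s: 20.4
tcp_pos: [0.6055, -0.1585, 0.0607]
orientation: [2.187, 2.238, -0.038]
wrist_force: [0.4, 0.0, 0.4]
gripper_width: 0.001
```

```bash
python3 look.py 8; python3 edge.py c8.pkl|sed -n 8,22p;python3 go.py 0.489 0.0535 0.125 78.8
```

```text
154 [255.85 264.7  260.28  85.   234.5 ]
155 [255.86 264.68 260.27  87.   234.5 ]
156 [255.88 264.5  260.19  91.   235.  ]
157 [256.58 263.95 260.26  91.   236.5 ]
158 [257.93 263.03 260.48  90.   237.5 ]
159 [258.9  262.04 260.47  90.   236.5 ]
160 [259.37 261.51 260.44 132.   236.  ]
161 [259.33 261.44 260.39 131.   236.5 ]
162 [258.74 261.79 260.26 101.   235.5 ]
163 [257.87 262.81 260.34  94.   219.5 ]
164 [257.1  263.96 260.53  94.   200.  ]
165 [256.65 264.09 260.37  95.   214.  ]
166 [256.41 264.17 260.29  95.   222.5 ]
167 [256.24 264.43 260.33  91.   207.  ]
[[241 233 154  99  92  84  81  81  88  97 117 185 238 237 236 235]
t 20.65 tcp [ 0.606  -0.1578  0.0613] yyaw 1.24 zax [-0.006 -0.027 -1.   ] F [ 0.   0.1 -1.2] w -0.0 q [-0.38  0.48 -0.09  1.   -0.03  1.17]
shift cm [ 21.2  -11.28  -6.87] turn [-0.024  0.018 -1.354]
```

View pics/t8.png

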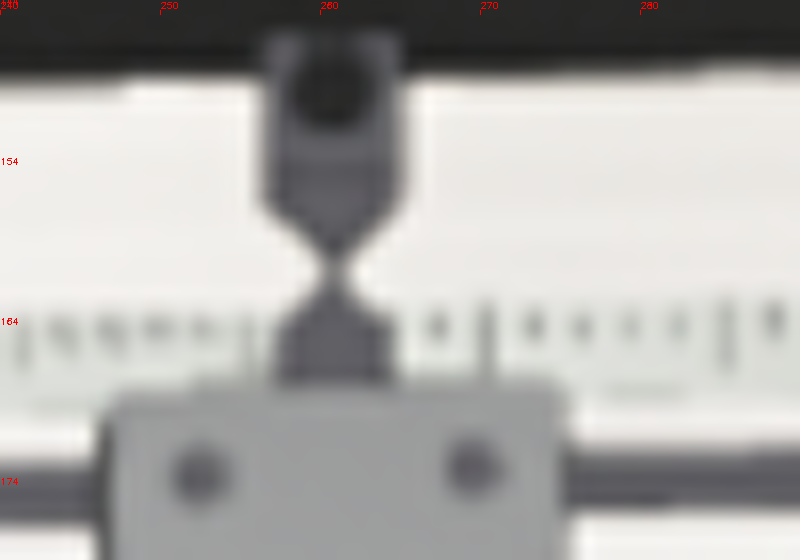

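View pics/s8.png

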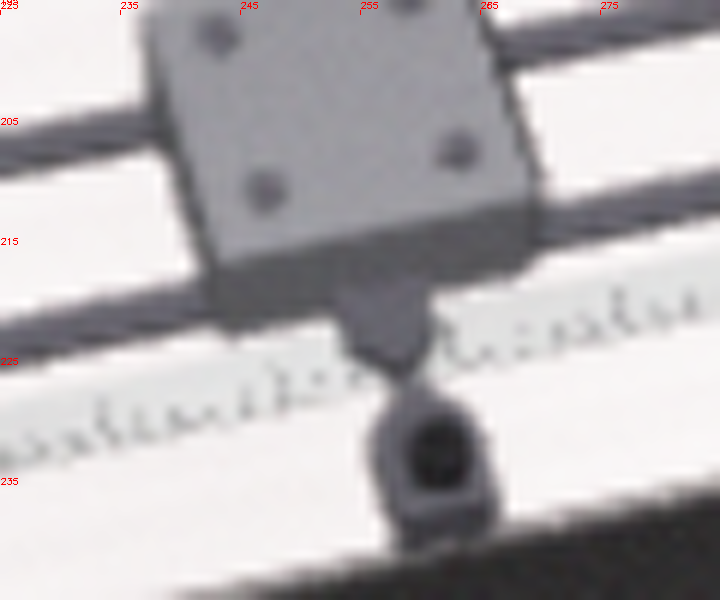

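Call:
arm_command(
  moves=[
    [[0,0,-3,0,0,0,0.0],[0.5,-0.3,-6.5,0,0,-0.1,1.0],[2,-1,-7,-0.01,0.01,-0.22,2.5],[5,-2.6,-7,-0.01,0.01,-0.35,4.0],[8,-4.2,-7,-0.02,0.01,-0.48,5.0]],
  ],
)

```text
time_s: 21.15
tcp_pos: [0.5619, -0.075, 0.1286]
orientation: [1.585, 2.696, -0.008]
wrist_force: [0.2, 0.7, 0.1]
gripper_width: 0.584
```

```bash
python3 go.py 0.489 0.0535 0.125 78.8
```

```text
t 21.15 tcp [ 0.5619 -0.075   0.1286] yyaw 29.1 zax [ 0.01  -0.011 -1.   ] F [0.2 0.7 0.1] w 0.584 q [-0.28  0.33 -0.15  1.08 -0.01  0.79]
shift cm [14.78 -0.13  0.14] turn [-0.004  0.015 -0.867]
```

Call:
arm_command(
  moves=[
    [[3,0,0,0,0,-0.13,5.0],[6,0,0,0,0,-0.26,5.0],[9,0,0,0,0,-0.39,5.0],[12,0,0,0,0.01,-0.52,5.0],[14,0,0.1,0,0.01,-0.65,5.0]],
  ],
)

```text
time_s: 21.65
tcp_pos: [0.492, 0.05, 0.1249]
orientation: [0.632, 3.076, -0.006]
wrist_force: [0.1, -0.7, 0.2]
gripper_width: 0.582
```

```bash
python3 go.py 0.489 0.0535 0.11 78.8
```

```text
t 21.65 tcp [0.492  0.05   0.1249] yyaw 66.79 zax [ 0.001 -0.004 -1.   ] F [ 0.1 -0.7  0.2] w 0.582 q [-0.07  0.22 -0.31  1.04 -0.    0.34]
shift cm [0.41 0.21 1.49] turn [-0.003  0.002 -0.21 ]
```

Call:
arm_command(
  moves=[
    [[0.2,0.1,0.5,0,0,-0.1,5.0],[0.4,0.2,1,0,0,-0.21,5.0],[0.4,0.2,1.4,0,0,-0.21,5.0],[0.4,0.2,1.5,0,0,-0.21,5.0],[0.4,0.2,1.5,0,0,-0.21,5.0]],
  ],
)

```text
time_s: 22.15
tcp_pos: [0.4889, 0.0535, 0.1096]
orientation: [0.309, 3.126, -0.006]
wrist_force: [-1.2, 0.5, 0.6]
gripper_width: 0.589
```

```bash
python3 go.py 0.489 0.0535 0.0565 78.8
```

```text
t 22.15 tcp [0.4889 0.0535 0.1096] yyaw 78.7 zax [ 0.    -0.004 -1.   ] F [-1.2  0.5  0.6] w 0.589 q [-0.06  0.23 -0.34  1.   -0.    0.14]
shift cm [-0.01  0.02  5.31] turn [-0.004  0.001 -0.002]
```

Call:
arm_command(
  moves=[
    [[0,0,1.5,0,0,0,5.0],[0,0,3,0,0,0,5.0],[0,0,4.5,0,0,0,5.0],[0,0,5.2,0,0,0,5.0],[0,0,5.3,0,0,0,5.0]],
  ],
)

```text
time_s: 22.65
tcp_pos: [0.4885, 0.0532, 0.056]
orientation: [-0.311, -3.125, 0.006]
wrist_force: [0.0, -0.3, -0.1]
gripper_width: 0.586
```

Call:
arm_command(
  moves=[
    [[0,0,0,0,0,0,3.0],[0,0,0,0,0,0,2.0],[0,0,0,0,0,0,1.2],[0,0,0,0,0,0,0.8],[0,0,0,0,0,0,0.8]],
  ],
)

```text
time_s: 23.15
tcp_pos: [0.4891, 0.0537, 0.0568]
orientation: [0.311, 3.126, -0.004]
wrist_force: [-0.8, 4.8, 5.8]
gripper_width: 0.177
```

Call:
arm_command(
  moves=[
    [[0,0,0,0,0,0.06,0.8],[0,0,0,0,0,0.16,0.8],[0,0,0,0,0,0.27,0.8],[0,0,0,0,0,0.38,0.8],[0,0,0,0,0,0.48,0.8]],
  ],
)

```text
time_s: 23.65
tcp_pos: [0.4892, 0.054, 0.0568]
orientation: [1.05, 2.959, -0.003]
wrist_force: [1.6, 3.7, -2.1]
gripper_width: 0.175
```

```bash
python3 go.py 0.489 0.0535 0.0565 1.8
```

```text
t 23.65 tcp [0.4892 0.054  0.0568] yyaw 50.91 zax [ 0.001 -0.002 -1.   ] F [ 1.6  3.7 -2.1] w 0.175 q [-0.06  0.28 -0.42  0.86 -0.    0.62]
shift cm [-0.02 -0.05  0.03] turn [-0.     0.002  0.857]
```

Call:
arm_command(
  moves=[
    [[0,0,0,0,0,0.1,0.8],[0,0,0,0,0,0.2,0.8],[0,0,0,0,0,0.3,0.8],[0,0,0,0,0,0.4,0.8],[0,0,0,0,0,0.5,0.8]],
  ],
)

```text
time_s: 24.15
tcp_pos: [0.4894, 0.0543, 0.0568]
orientation: [1.755, 2.604, -0.001]
wrist_force: [2.6, 2.3, -3.3]
gripper_width: 0.178
```

Call:
arm_command(
  moves=[
    [[0,0,0,0,0,0.1,0.8],[0,0,0,0,0,0.2,0.8],[0,0,0,0,0,0.3,0.8],[0,0,0,0,0,0.37,0.8],[0,0,0,0,0,0.37,0.8]],
  ],
)

```text
time_s: 24.65
tcp_pos: [0.4897, 0.0544, 0.0569]
orientation: [2.204, 2.236, 0.0]
wrist_force: [3.0, 1.5, -3.5]
gripper_width: 0.175
```

```bash
python3 go.py 0.489 0.0535 0.0565 1.8; python3 - <<'E'
from rig import telemetry
print(telemetry.observe()["wrist_torque"])
E
```

```text
t 24.65 tcp [0.4897 0.0544 0.0569] yyaw 0.84 zax [ 0.002 -0.001 -1.   ] F [ 3.   1.5 -3.5] w 0.175 q [-0.06  0.28 -0.42  0.86 -0.    1.5 ]
shift cm [-0.09 -0.07  0.04] turn [ 0.002  0.001 -0.017]
[ 0.44537693 -0.29475783  0.40042074]
```

Call:
arm_command(
  moves=[
    [[0,0,0,0,0,0,2.5],[0,0,0,0,0,0,4.0],[0,0,0,0,0,0,5.0],[0,0,-3,0,0,0,5.0],[0,0,-7,0,0,0,5.0]],
  ],
)

```text
time_s: 25.15
tcp_pos: [0.4883, 0.0544, 0.1263]
orientation: [-2.204, -2.238, 0.004]
wrist_force: [0.9, -0.1, 0.1]
gripper_width: 0.59
```

Call:
arm_command(
  moves=[
    [[4,0,-2,0,0,0,5.0],[8,0,-4,0,0,0,5.0],[12,0,-5,0,0,0,5.0],[16,0,-6,0,0,0,5.0],[20,0,-7,0,0,0,5.0]],
  ],
)

```text
time_s: 25.65
tcp_pos: [0.4851, 0.2559, 0.1967]
orientation: [-2.204, -2.238, 0.004]
wrist_force: [0.8, -0.4, 0.7]
gripper_width: 0.589
```

Call:
arm_command(
  moves=[
    [[1,0,0,0,0,0,5.0],[1,0,0,0,0,0,5.0],[1,0,0,0,0,0,5.0],[1,0,0,0,0,0,5.0],[1,0,0,0,0,0,5.0]],
  ],
)

```text
time_s: 26.15
tcp_pos: [0.4851, 0.2647, 0.1966]
orientation: [-2.206, -2.236, 0.005]
wrist_force: [0.6, -0.9, -0.7]
gripper_width: 0.585
```

```bash
python3 look.py 9; python3 edge.py c9.pkl|sed -n 8,22p;python3 go.py; python3 - <<'E'
from h import *
t,s=pickle.load(open("c9.pkl","rb")); crop(t,186,142,134,92,6,"t9b.png"); cv2.imwrite("pics/s9b.png",cv2.resize(s["img"][:,:,::-1],(800,600)))
E
```

```text
154 [255.85 264.7  260.28  84.   233.5 ]
155 [255.86 264.69 260.28  86.   233.5 ]
156 [255.88 264.51 260.2   90.   234.  ]
157 [256.57 263.96 260.27  90.   235.5 ]
158 [257.93 263.03 260.48  89.   237.  ]
159 [258.9  262.05 260.48  89.   235.5 ]
160 [259.37 261.52 260.44 131.   235.  ]
161 [259.33 261.43 260.38 129.   235.5 ]
162 [258.73 261.79 260.26 100.   234.5 ]
163 [257.86 262.81 260.34  93.   219.  ]
164 [257.1  263.96 260.53  93.   199.  ]
165 [256.66 264.09 260.37  94.   212.  ]
166 [256.39 264.17 260.28  95.   221.5 ]
167 [256.22 264.44 260.33  91.   205.  ]
[[240 232 153  98  92  83  80  80  87  96 117 184 237 236 234 235]
t 26.4 tcp [0.4851 0.2655 0.1967] yyaw 0.84 zax [-0.002 -0.002 -1.   ] F [-0.9 -0.3 -0.5] w 0.586 q [ 0.35  0.28 -0.04  1.26 -0.    1.91]
```

View pics/t9b.png

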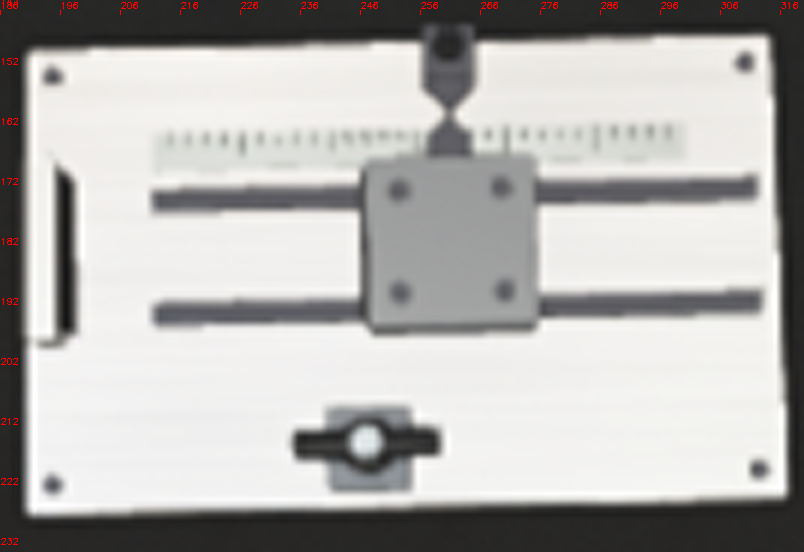

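View pics/s9b.png

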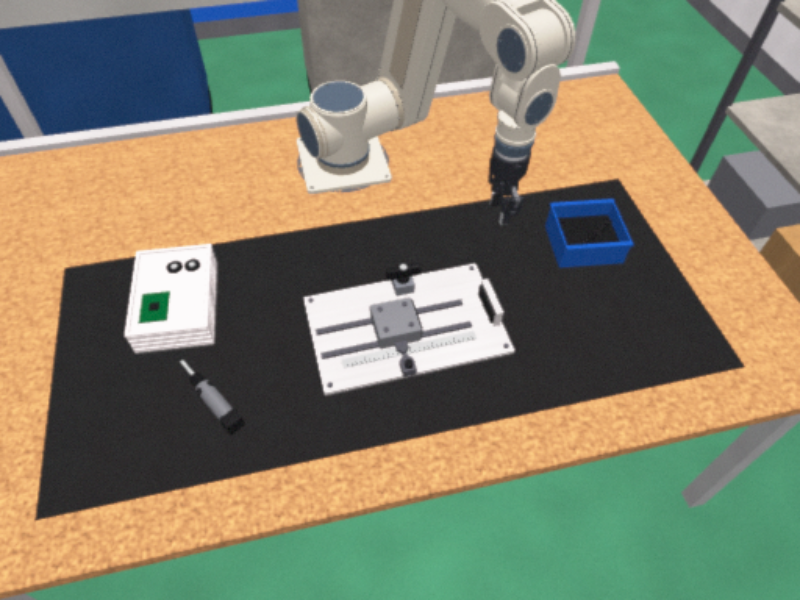

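The bar is parallel to the rails again, running (294,445) to (440,440) in the enlarged crop. The pointer and marker tips meet at about (450,112). The marker, tub, covers and screwdriver look unmoved, and the gripper is clear of everything.

```bash
python3 -c "
from rig import sign_off
print(sign_off())"
```

```text
the job is handed in; nothing more can be done
None
```

I reset the jig and handed it in after about 26 s of robot time. No verdict was reported.

- **Clamp loosened:** I pinched the bar and turned it about 1.34 rad anticlockwise. The picture showed it nearly across the rails, at roughly 0.03–0.05 rad.
- **Block moved:** I pushed it in slow strokes at about 8 N. The last few millimetres went in three small nudges of about 3.5, 1.3 and 0.8 mm, with a picture after each.
- **Clamp tightened:** I turned the bar clockwise onto its end stop, let go and moved the arm clear.

**Last checks:**
- **Pointer against marker:** the top camera puts them level, between about 0.1 mm short and 0.6 mm past. The pointer's reading was the same before and after tightening.
- **Bar:** it lies parallel to the rails, as it did at the start.
- **Other items:** the marker's position in the top picture did not change. The tub, covers and screwdriver look unmoved in the scene picture.

**One disagreement:** the scene camera, whose view of the tips is blurred, suggested the pointer is about 2 mm short. That is still within 3 mm, and I went by the sharper top camera.

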